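Find the stamped sample crate and send it to the dispatch line

TASK

Using only gentle pushes with the fingers, without gripping or lifting anything, tip both empty blue crates over towards the robot onto their sides so that their undersides show, and see which one has the green stamp underneath. Then push the stamped crate, still on its side, across to the yellow dispatch line so that its middle sits over the stripe, and leave the other crate lying where it fell. Don't disturb the other things on the bench.

Things in the scene. Friction and masses are not known exactly. Their poses are not given: they have to be found in the camera images.
- crate_a: Open, empty blue plastic crate, upright at the start, 84 (its x) x 100 (y) x 120 (z) mm, walls and floor 4, flat upright sides, one inner divider; about 0.28 kg. One crate starts on the robot's left (+y), its look-alike on the right, in either order. Its x points away from the robot within 0.25 rad. Origin: centre of the underside; z points to the mouth. This is the crate that has the stamp.
- crate_b: Open, empty blue plastic crate, upright at the start, 84 (its x) x 100 (y) x 120 (z) mm, walls and floor 4, flat upright sides, one inner divider; about 0.28 kg. One crate starts on the robot's left (+y), its look-alike on the right, in either order. Its x points away from the robot within 0.25 rad. Origin: centre of the underside; z points to the mouth. This one has no stamp.
- crate_a_mid (a point): Middle of crate_a, 60 mm from the underside along its z. Pushing the far wall near the rim towards the robot tips the crate over its near bottom edge, hardly sliding; past 35 degrees it falls by itself.
- crate_b_mid (a point): Middle of crate_b, likewise. A crate tipped towards the robot lies 84 mm high, 120 mm long, its middle 42 mm up and about 100 mm nearer the robot, its underside facing away from the robot, to the front camera.
- stamp (a point): Centre of the round green stamp, 60 mm across, in the middle of the underside of crate_a; hidden while the crate stands upright.
- dispatch_line: The dispatch line: a flat yellow stripe on the table between the crates, 400 mm long along its x (about away from the robot, within 0.1 rad), 40 mm wide along its y, too thin to touch. Origin: centre of the stripe, at table height.
- sample_cup: Lidded clear sample cup, 58 mm across, 68 high; a loose bystander, not to be moved. Origin: centre of its underside.
- canister: Steel can, 64 mm across, 100 high; a loose bystander, not to be moved. Origin: centre of its underside.
- reagent_jar: Amber glass jar, 56 mm across, 75 high; a loose bystander, not to be moved. Origin: centre of its underside.
- slide_box: White and orange slide box, 82 x 57 x 35 mm high; a loose bystander, not to be moved. Origin: centre of its underside.
- spatula: Spatula lying flat along its x, 180 mm long; a loose bystander, not to be moved.
- rinse_bottle: White bottle with red cap, 60 mm across, 140 high; a loose bystander, not to be moved. Origin: centre of its underside.
Not all that is in view belongs to the job. Leave any red look-alike of the crate_b alone.

How it is judged:
On the way:
1. both crates lie on their sides, tipped towards the robot (long axis roughly along the dispatch line), the stamped one not yet brought to the line (angle between crate_a's own z axis and vertical between 1.4 and 1.74 rad and angle between the z axis of each of crate_a, crate_b and the x axis of dispatch_line, either way round below 0.75 rad and world x of each of crate_a_mid, crate_b_mid below 0.57 m and angle between crate_b's own z axis and vertical between 1.4 and 1.74 rad and (y of crate_a_mid in the frame of dispatch_line above 0.08 m or y of crate_a_mid in the frame of dispatch_line below -0.08 m)), for 0.2 s.
At the end, for the whole second after the job is handed in: Both crates lie on their sides (within 10 degrees), at rest; the stamped crate's middle is within 28 mm of the yellow stripe's centre line and within its length; the other crate's middle is within 180 mm of where it started (tipping alone moves it about 100 mm) (angle between crate_a's own z axis and vertical between 1.4 and 1.74 rad and angle between crate_b's own z axis and vertical between 1.4 and 1.74 rad and y of crate_a_mid in the frame of dispatch_line between -0.028 and 0.028 m and x of crate_a_mid in the frame of dispatch_line between -0.2 and 0.2 m and distance of crate_b_mid from where it was at the start of the episode below 0.18 m and linear speed of each of crate_a, crate_b below 0.02 m/s); the robot touches nothing.
It fails at once if a crate is lifted off the table (its middle rises above 90 mm; tipping takes it to about 75 mm) (height (world z) of any of crate_a_mid, crate_b_mid above 0.09 m).
It fails at once if a crate is carried: lying on its side with its middle above 70 mm (42 when resting), or upright with its middle above 80 mm (60 when resting) ((angle between crate_a's own z axis and vertical above 1.3 rad and height (world z) of crate_a_mid above 0.07 m) or (angle between crate_a's own z axis and vertical below 0.2 rad and height (world z) of crate_a_mid above 0.08 m) or (angle between crate_b's own z axis and vertical above 1.3 rad and height (world z) of crate_b_mid above 0.07 m) or (angle between crate_b's own z axis and vertical below 0.2 rad and height (world z) of crate_b_mid above 0.08 m)).
It fails at once if the fingers grip or push a crate with more than 25 N (contact force between the fingers and crate_a above 25 N or contact force between the fingers and crate_b above 25 N).
It fails at once if a bystander is moved by more than 25 mm (distance of any of sample_cup, canister, reagent_jar, slide_box, spatula, rinse_bottle from where it was at the start of the episode above 0.025 m).
It also fails if it takes over 64 s, if anything falls off the work surface, if the arm or the gripper's body presses on something with over 40 N, if the wrist force passes 120 N, or if a joint passes its speed limit or range.

ROBOT

A 6-joint arm with a two-finger parallel gripper is mounted at the origin on the work surface. World frame = base frame: x ahead of the robot, y to its left, z up, the work surface at z = 0. Lengths are in m, angles in rad, forces in N, time in s.
With the tool pointing down it reaches from about 0.25 to 0.725 m from the base axis. Payload 4 kg.
Tool frame: the origin (TCP) lies on the centre line of the jaws, within the pads' length; the fingertips stand ahead of it and the grasp point (between the pads) lies 11 mm behind it (bot.tip_extent is the z of the fingertips in the tool frame, in m); z points along the fingers, y is the direction in which the jaws open and shut (so a half turn about z gives the same grasp; the last joint's range is limited). The gripper opens to 85 mm and grips with 20 to 120 N. Pads are 22 mm wide; open, the fingers measure 114 mm over their backs; the gripper's body (76 mm by 85 mm) begins 54 mm behind the grasp point. The pads swing forward as they close: fully open they stand 13 mm farther back than shut.
Start: joints at [0, 0.241, 0.005, 1.335, 0, 1.571], TCP at [0.5, -0, 0.239] pointing down, gripper open.
Joint ranges: [-2.72, 2.72], [-1.05, 1.87], [-1.09, 1.28], [-1.99, 2.15], [-1.42, 1.44], [-3.14, 3.14]. Speed limits (rad/s): [2.79, 2.79, 3.14, 3.14, 3.14, 3.14].

INTERFACE

Orientations are given as a unit quaternion [x, y, z, w].
In Python, from workcell import bot gives the robot as it stands.
- The arm moves only by the shell command python3 -m jog 'ROWS'. ROWS is JSON, a list that holds one entry, the list of rows, each a list of 7 numbers: the shift along the world's x, y, z in m, then the turn, a rotation vector about the world's x, y, z in degrees, then the closure in counts, from 0 (fully open) to 255 (shut). In form: [[[tx, ty, tz, ax, ay, az, fingers], ...]]. A call has 1 to 10 rows; each row is the pose to reach, as a shift and turn from the pose commanded when the call began; what a row does not reach only later rows make up. A row lasts 1/12 s, in which the tool goes at most 41.7 mm and 7.16 degrees, less where a joint would pass 70% of its speed; a pose out of reach is approached as far as the arm can. A call with a gripper value outside its range is refused whole. The fingers move at their own pace and stop on an object; the grip force is fixed at half the most. Time passes only in rows, so rows that repeat a pose let the fingers close. It gives the time, the measured TCP pose, the force and the opening at its end, in the units of the state.
- bot.get_obs(): the state, without advancing time (a new reading comes with each control period).
- bot.camera(name): name is "scene" or "side" or "wrist"; returns the picture (400x640x3 uint8, blue, green, red); there is no depth.
- bot.camera_model(name): a dict with "K" (3x3 intrinsics, pixels), "k1" (the pictures are not rectified: a ray, as slopes to the right and down, at radius r is drawn at 1 + k1 r^2 times it, then the intrinsics apply), "T" (4x4, takes a point from camera to world coordinates). Camera axes: x right, y down, z forward; pixel columns grow to the right and rows downward; lengths in m; the calibration is good to about 2 mm. A picture is of the moment at which its call begins: read the wrist's pose just before it. camera_model takes no time and is no camera call; for the wrist camera it gives the pose at the moment of the call.
- bot.job_done(): hands the job in, once; it reports no verdict.
The state is a dict: "clock": time; "joint_pos": joint angles; "joint_vel": joint speeds; "tau": joint torques, N m; "eef_pos": TCP position; "tool_rot": TCP orientation; "ft_force": force on the tool from outside, world axes, zero at the start; "ft_torque": the same for the moment, N m; "grip_width": finger opening in m.
Only numpy, scipy, OpenCV 4.12 (cv2) and the standard library are available. Lean on these libraries where they do the work, as an engineer would, in place of code of your own. Each camera call takes 0.05 s, during which the arm holds its last target. There are 200 camera calls.

## Working session

There is one attempt and no reset: what is moved stays moved. The work goes in short steps, Python scripts to look and compute and a shell command to move; the robot and the scene stay as the last step left them, time stands still between calls to the robot, and variables do not carry over. Pictures are saved under pics/ and viewed, about 8 in all and at most 12, crops included, and the job is handed in when it is done.

```bash
mkdir -p pics; ls; cat > h.py <<'E'
import numpy as np,cv2
from workcell import bot
def ray(m,u,v):
    K=np.array(m["K"]);x=(u-K[0,2])/K[0,0];y=(v-K[1,2])/K[1,1]
    d=np.array([x,y]);p=d.copy()
    for _ in range(20): p=d/(1+m["k1"]*(p@p))
    T=np.array(m["T"]);return T[:3,3],T[:3,:3]@np.array([p[0],p[1],1])
def onz(m,u,v,z):
    o,d=ray(m,u,v);return o+d*(z-o[2])/d[2]
def proj(m,P):
    T=np.array(m["T"]);K=np.array(m["K"]);c=T[:3,:3].T@(np.array(P)-T[:3,3]);p=c[:2]/c[2];p=p*(1+m["k1"]*(p@p))
    return K[:2,:2]@p+K[:2,2]
def tri(m1,a,m2,b):
    o1,d1=ray(m1,*a);o2,d2=ray(m2,*b)
    s=np.linalg.lstsq(np.c_[d1,-d2],o2-o1,rcond=None)[0]
    p,q=o1+s[0]*d1,o2+s[1]*d2;return (p+q)/2,np.linalg.norm(p-q)
E
python3 - <<'E'
from h import *
for n in ["scene","side"]:
    im=bot.camera(n);cv2.imwrite(f"pics/{n}0.png",im)
    m=bot.camera_model(n);print(n,np.round(m["T"],3).tolist(),m["k1"],np.round(m["K"],1).tolist())
print(bot.tip_extent,bot.get_obs())
E
```

```text
pics
scene [[-0.104, 0.751, -0.652, 1.502], [0.994, 0.09, -0.055, 0.087], [0.017, -0.654, -0.756, 1.094], [0.0, 0.0, 0.0, 1.0]] -0.015591364950087618 [[380.6, 0.0, 326.1], [0.0, 380.6, 193.4], [0.0, 0.0, 1.0]]
side [[-0.949, -0.219, 0.227, 0.359], [-0.315, 0.689, -0.652, 0.735], [-0.014, -0.69, -0.723, 0.888], [0.0, 0.0, 0.0, 1.0]] -0.05357536278258528 [[387.1, 0.0, 322.4], [0.0, 387.1, 204.5], [0.0, 0.0, 1.0]]
0.008 {'clock': 0.1, 'joint_pos': array([-3.02565896e-05,  2.41340173e-01,  3.85625053e-03,  1.33524569e+00,
       -1.39024602e-05,  1.57079371e+00]), 'joint_vel': array([ 0.00038699, -0.00185593,  0.00172991, -0.00153366, -0.00102617,
       -0.0012108 ]), 'tau': array([-3.57412864e-04, -3.73140085e+01,  2.53010201e+01,  1.07858295e-02,
        2.43542411e-05, -2.54672034e-05]), 'eef_pos': array([ 4.99429875e-01, -1.92192218e-05,  2.38499703e-01]), 'tool_rot': array([ 7.07116218e-01,  7.07096683e-01, -6.88423767e-04, -6.78615717e-04]), 'ft_force': array([0.7137773 , 0.51011755, 0.48903968]), 'ft_torque': array([0.04079866, 0.01577198, 0.02352805]), 'grip_width': 0.08560830946949995}
```

View pics/scene0.png

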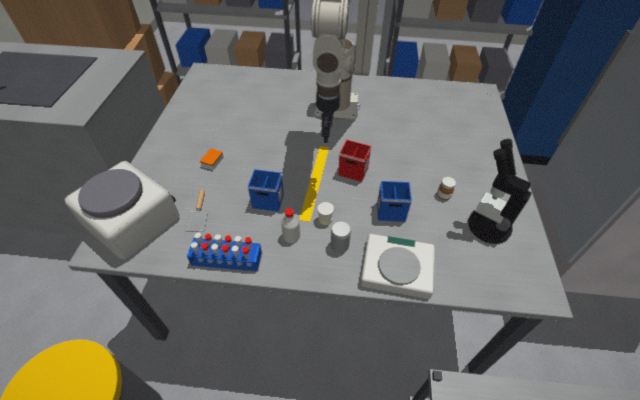

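View pics/side0.png

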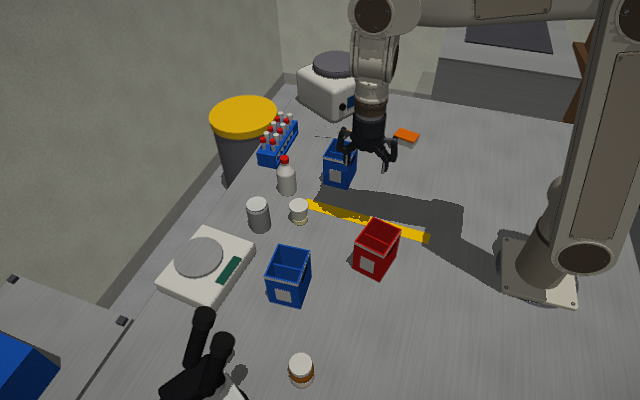

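Scene view: blue crates at (266,190) (−y) and (394,201) (+y), red look-alike at (354,160) beside the stripe (315,185), with bottle (290,227), cup (326,214) and can (341,237) beyond it. The side view agrees.

```bash
cat > det.py <<'E'
from h import *
def blobs(im,col,amin=150):
    hsv=cv2.cvtColor(im,cv2.COLOR_BGR2HSV)
    r={'blue':[((105,120,50),(125,255,255))],'red':[((0,150,60),(6,255,255)),((174,150,60),(180,255,255))],'yellow':[((22,150,120),(34,255,255))],'orange':[((7,200,150),(16,255,255))],'green':[((45,90,40),(80,255,255))]}[col]
    k=sum(cv2.inRange(hsv,np.array(a),np.array(b)) for a,b in r)
    k=cv2.morphologyEx(k,cv2.MORPH_CLOSE,np.ones((3,3)))
    cs,_=cv2.findContours(k,cv2.RETR_EXTERNAL,cv2.CHAIN_APPROX_NONE)
    return [c for c in cs if cv2.contourArea(c)>amin]
E
python3 - <<'E'
from det import *
np.set_printoptions(precision=3,suppress=True)
for n in ["scene","side"]:
    im=cv2.imread(f"pics/{n}0.png");m=bot.camera_model(n)
    for col in ["blue","red","yellow"]:
        for c in blobs(im,col):
            x,y,w,h=cv2.boundingRect(c)
            if (n=="scene" and not(230<x<420 and 130<y<240)) or (n=="side" and not(260<x<440 and 130<y<320)):continue
            hu=cv2.approxPolyDP(cv2.convexHull(c),2.5,True)[:,0]
            print(n,col,cv2.contourArea(c))
            for p in hu: print("  ",p,"z0",onz(m,*p,0)[:2],"z120",onz(m,*p,.12)[:2])
            if col=="yellow":
                r=cv2.minAreaRect(np.array([onz(m,*p[0],0)[:2] for p in c],np.float32));print(r)
m=bot.camera_model("scene");s=bot.camera_model("side")
for nm,a,z in [("cup base",(326,224),0),("can base",(341,252),0),("bottle base",(289,243),0),("bottle cap",(289,212),.14),("jar",(446,199),0),("slide",(211,160),.035),("spat",(200,200),0)]: print(nm,onz(m,*a,z))
big=np.hstack([cv2.resize(cv2.imread("pics/scene0.png")[130:260,240:430],None,fx=3,fy=3,interpolation=2)]);cv2.imwrite("pics/c0.png",big)
for r in [("cup",(326,206),(299,203)),("can",(341,227),(257,202)),("cap",(289,212),(285,158))]: print(r[0],tri(m,r[1],s,r[2]))
E
```

```text
scene blue 1091.5
   [382 181] z0 [0.469 0.219] z120 [0.582 0.205]
   [408 182] z0 [0.462 0.321] z120 [0.576 0.295]
   [410 200] z0 [0.554 0.325] z120 [0.658 0.299]
   [403 221] z0 [0.657 0.296] z120 [0.749 0.273]
   [378 219] z0 [0.658 0.206] z120 [0.751 0.193]
scene blue 1086.0
   [280 172] z0 [ 0.469 -0.186] z120 [ 0.582 -0.156]
   [282 190] z0 [ 0.562 -0.161] z120 [ 0.665 -0.134]
   [278 210] z0 [ 0.66  -0.158] z120 [ 0.752 -0.132]
   [252 207] z0 [ 0.657 -0.256] z120 [ 0.75  -0.218]
   [248 185] z0 [ 0.552 -0.296] z120 [ 0.656 -0.254]
   [254 170] z0 [ 0.47  -0.291] z120 [ 0.583 -0.25 ]
scene red 829.0
   [347 140] z0 [0.244 0.066] z120 [0.382 0.068]
   [369 146] z0 [0.271 0.162] z120 [0.406 0.154]
   [361 180] z0 [0.474 0.137] z120 [0.586 0.131]
   [339 174] z0 [0.451 0.048] z120 [0.567 0.052]
   [340 152] z0 [0.324 0.042] z120 [0.453 0.047]
scene yellow 651.0
   [327 147] z0 [ 0.299 -0.015] z120 [ 0.431 -0.004]
   [309 221] z0 [ 0.696 -0.039] z120 [ 0.784 -0.026]
   [302 220] z0 [ 0.694 -0.065] z120 [ 0.783 -0.048]
   [300 216] z0 [ 0.677 -0.075] z120 [ 0.768 -0.057]
   [319 1
[... 1161 characters left out ...]
 z120 [0.321 0.087]
   [402 236] z0 [ 0.374 -0.015] z120 [0.372 0.086]
   [385 221] z0 [ 0.434 -0.058] z120 [0.424 0.049]
   [424 232] z0 [ 0.315 -0.05 ] z120 [0.321 0.056]
((0.3749839961528778, -0.03488148748874664), (0.04054826498031616, 0.12174033373594284), 85.76075744628906)
cup base [0.702 0.022 0.   ]
can base [0.812 0.084 0.   ]
bottle base [ 0.796 -0.095  0.   ]
bottle cap [ 0.771 -0.091  0.14 ]
jar [0.533 0.461 0.   ]
slide [ 0.469 -0.46   0.035]
spat [ 0.647 -0.455  0.   ]
cup (array([0.681, 0.018, 0.076]), np.float64(0.001400112923394012))
can (array([0.784, 0.077, 0.105]), np.float64(0.0019390779197011642))
cap (array([ 0.766, -0.093,  0.135]), np.float64(0.0035132978391257856))
```

View pics/c0.png

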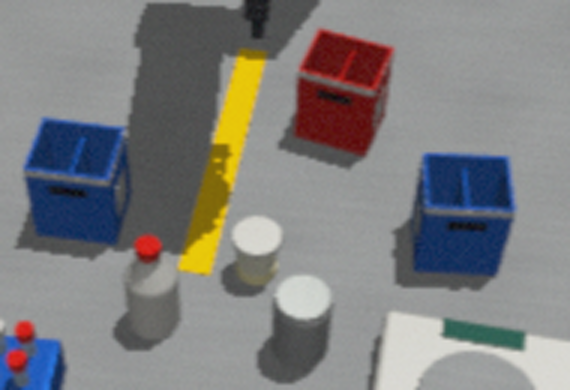

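```bash
python3 -m jog '[[[0,-0.1,0,0,0,0,255],[0.1,-0.205,0,0,0,0,255],[0.15,-0.205,0,0,0,0,255],[0.195,-0.205,0,0,0,0,255],[0.195,-0.205,0,0,0,0,255],[0.195,-0.205,0,0,0,0,255],[0.195,-0.205,0,0,0,0,255],[0.195,-0.205,0,0,0,0,255],[0.195,-0.205,0,0,0,0,255],[0.195,-0.205,0,0,0,0,255]]]'; python3 - <<'E'
from h import *
o=bot.get_obs();print(o["eef_pos"],o["tool_rot"],o["joint_pos"])
cv2.imwrite("pics/w1.png",np.vstack([bot.camera("wrist")[:, :],]))
m=bot.camera_model("wrist");print(np.round(m["T"],3).tolist())
E
```

```text
clock: 0.93
eef_pos: [0.6947, -0.2052, 0.2368]
tool_rot: [0.707, 0.707, -0.001, -0.002]
ft_force: [0.5, 0.3, -0.0]
grip_width: 0.0001
[ 0.69469114 -0.20517234  0.23680323] [ 0.70731558  0.7068954  -0.00077974 -0.00172187] [-2.87291852e-01  7.48302839e-01  8.08386414e-01  1.63465017e+00
  2.76423113e-04  1.28409818e+00]
[[1.0, 0.001, -0.002, 0.696], [0.0, -0.962, -0.272, -0.137], [-0.002, 0.272, -0.962, 0.374], [0.0, 0.0, 0.0, 1.0]]
```

View pics/w1.png

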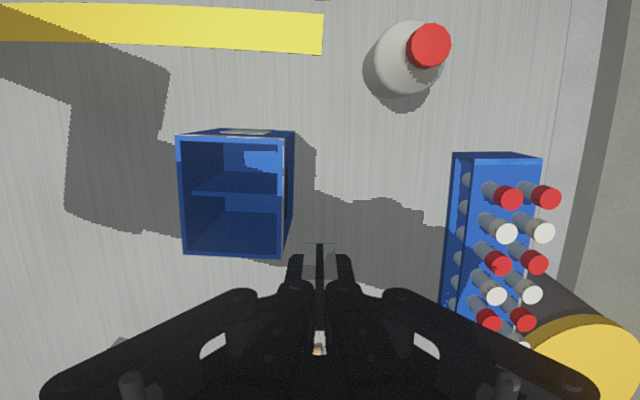

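Wrist view: crate R's rim corners are at (177,136), (286,138), (281,258) and (184,254); the fingertips at (320,245) are just beyond the far wall, with the bottle and rack clear.

```bash
python3 - <<'E'
from h import *
m=bot.camera_model("wrist")
s=bot.camera_model("scene")
for p in [(177,136),(286,138),(281,258),(184,254)]: print(onz(m,*p,.12).round(3))
for p in [(295,131),(283,240)]: print("base?",onz(m,*p,0).round(3))
for p in [(290,255),(350,255)]: print("finger",onz(m,*p,.24).round(3))
print("height by 2 views",tri(m,(281,258),s,(248,185)),tri(m,(286,138),s,(282,190)), tri(m,(430,45),s,(289,212)))
E
```

```text
[ 0.585 -0.154  0.12 ]
[ 0.67  -0.156  0.12 ]
[ 0.663 -0.257  0.12 ]
[ 0.58  -0.254  0.12 ]
base? [ 0.668 -0.158  0.   ]
base? [ 0.651 -0.289  0.   ]
finger [ 0.683 -0.199  0.24 ]
finger [ 0.71  -0.199  0.24 ]
height by 2 views (array([ 0.6646147 , -0.25123171,  0.13007764]), np.float64(0.001619941005472408)) (array([ 0.66816276, -0.14497079,  0.12169694]), np.float64(0.022725482373062395)) (array([ 0.77011978, -0.0918444 ,  0.13822989]), np.float64(0.0012386519354026587))
```

```bash
python3 -m jog '[[[0.004,0,-0.03,0,0,0,255],[0.004,0,-0.06,0,0,0,255],[0.004,0,-0.09,0,0,0,255],[0.004,0,-0.115,0,0,0,255],[0.004,0,-0.13,0,0,0,255],[0.004,0,-0.13,0,0,0,255],[0.004,0,-0.13,0,0,0,255]]]'
```

```text
clock: 1.57
eef_pos: [0.6978, -0.2038, 0.1105]
tool_rot: [0.707, 0.707, -0.0, -0.0]
ft_force: [0.2, 0.4, 1.3]
grip_width: 0.0002
```

```bash
python3 -m jog '[[[-0.008,0,0,0,0,0,255],[-0.014,0,0,0,0,0,255],[-0.02,0,0,0,0,0,255],[-0.027,0,0,0,0,0,255],[-0.035,0,0,0,0,0,255],[-0.043,0,0,0,0,0,255],[-0.051,0,0,0,0,0,255],[-0.059,0,0,0,0,0,255],[-0.067,0,0,0,0,0,255],[-0.075,0,0,0,0,0,255]]]'; python3 - <<'E'
from h import *
for n in ["scene","side"]: cv2.imwrite(f"pics/{n}2.png",bot.camera(n))
a=cv2.imread("pics/scene2.png")[120:260,220:420];b=cv2.imread("pics/side2.png")[120:260,260:460]
cv2.imwrite("pics/c2.png",np.vstack([cv2.resize(x,None,fx=2,fy=2) for x in (a,b)]))
E
```

```text
clock: 2.4
eef_pos: [0.6252, -0.2053, 0.1124]
tool_rot: [0.707, 0.707, 0.002, 0.003]
ft_force: [0.7, 0.5, 3.3]
grip_width: 0.0001
```

View pics/c2.png

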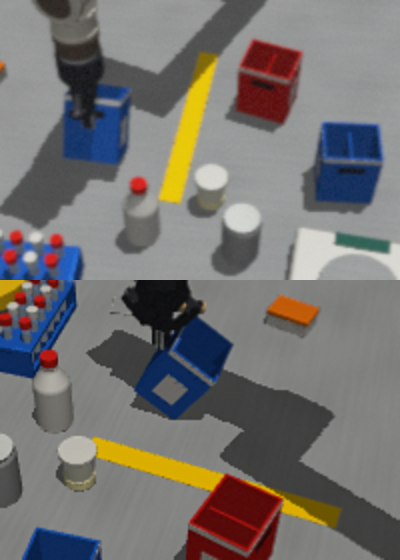

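The crate is tilted about 35° and tipping cleanly, with its floor starting to show. I'll continue the push, then retreat upward.

```bash
python3 -m jog '[[[-0.007,0,0,0,0,0,255],[-0.014,0,0,0,0,0,255],[-0.021,0,0,0,0,0,255],[-0.028,0,0,0,0,0,255],[-0.03,0,0,0,0,0,255],[-0.03,0,0.02,0,0,0,255],[-0.03,0,0.05,0,0,0,255],[-0.03,0.02,0.09,0,0,0,255],[-0.03,0.06,0.12,0,0,0,255],[-0.03,0.1,0.12,0,0,0,255]]]'; python3 - <<'E'
from det import *
im=bot.camera("scene");cv2.imwrite("pics/scene3.png",im)
cv2.imwrite("pics/side3.png",bot.camera("side"))
m=bot.camera_model("scene")
for c in blobs(im,"blue"): 
    x,y,w,h=cv2.boundingRect(c)
    if 230<x<420 and 120<y<240: print(cv2.approxPolyDP(cv2.convexHull(c),2.5,True)[:,0].tolist())
for c in blobs(im,"green",30): print("green",cv2.boundingRect(c))
E
```

```text
clock: 3.33
eef_pos: [0.5961, -0.1142, 0.2336]
tool_rot: [0.709, 0.705, 0.002, 0.004]
ft_force: [1.2, 0.1, -0.3]
grip_width: 0.0001
[[382, 181], [408, 182], [410, 200], [403, 221], [378, 219]]
[[264, 155], [288, 159], [283, 192], [258, 188], [256, 174]]
green (262, 179, 16, 11)
```

A green patch shows at (270,184) on crate R's exposed underside, so the right-hand crate is the stamped one. Next I'll tip the left crate.

```bash
python3 -m jog '[[[0,0.04,0,0,0,0,255],[0,0.08,0,0,0,0,255],[0.01,0.12,0,0,0,0,255],[0.03,0.16,0,0,0,0,255],[0.05,0.2,0,0,0,0,255],[0.07,0.24,0,0,0,0,255],[0.09,0.28,0,0,0,0,255],[0.094,0.32,0,0,0,0,255],[0.094,0.347,0,0,0,0,255],[0.094,0.347,0,0,0,0,255]]]'; python3 - <<'E'
from det import *
im=bot.camera("wrist");cv2.imwrite("pics/w4.png",im);m=bot.camera_model("wrist")
for c in blobs(im,"blue",1500):
    p=cv2.approxPolyDP(cv2.convexHull(c),4,True)[:,0]
    for q in p: print(q,onz(m,*q,.12).round(3),onz(m,*q,0).round(3))
im=cv2.imread("pics/scene3.png");s=bot.camera_model("scene")
print("green",onz(s,270,184.5,.042))
for q in [(283,192),(258,188)]:print(onz(s,*q,0).round(3))
for q in [(264,155),(288,159)]:print(onz(s,*q,.084).round(3))
E
```

```text
clock: 4.27
eef_pos: [0.6868, 0.2423, 0.2247]
tool_rot: [0.704, 0.71, -0.001, -0.002]
ft_force: [-1.4, 0.1, -0.6]
grip_width: 0.0004
[293 121] [0.669 0.3   0.12 ] [0.659 0.296 0.   ]
[299 213] [0.673 0.231 0.12 ] [0.665 0.193 0.   ]
[291 250] [0.666 0.199 0.12 ] [0.654 0.146 0.   ]
[190 255] [0.583 0.194 0.12 ] [0.531 0.138 0.   ]
[169 131] [0.578 0.293 0.12 ] [0.522 0.286 0.   ]
green [ 0.57643131 -0.20086378  0.042     ]
[ 0.571 -0.156  0.   ]
[ 0.563 -0.254  0.   ]
[ 0.466 -0.242  0.084]
[ 0.477 -0.148  0.084]
```

View pics/w4.png

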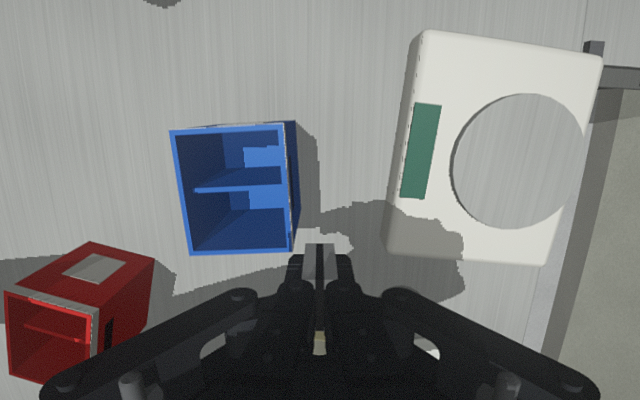

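Wrist view: crate L's far rim runs (283,125)–(291,250), about x 0.663 at the finger's y, and the tips at (320,245) are roughly 10 mm clear of it. The scale beyond is low and clear.

```bash
python3 -m jog '[[[0.003,0.004,-0.03,0,0,0,255],[0.003,0.004,-0.06,0,0,0,255],[0.003,0.004,-0.09,0,0,0,255],[0.003,0.004,-0.11,0,0,0,255],[0.003,0.004,-0.118,0,0,0,255],[0.003,0.004,-0.118,0,0,0,255],[0.003,0.004,-0.118,0,0,0,255]]]'
```

```text
clock: 4.9
eef_pos: [0.6912, 0.2375, 0.1106]
tool_rot: [0.708, 0.707, -0.0, 0.0]
ft_force: [-0.1, 0.2, 1.0]
grip_width: 0.0
```

```bash
python3 -m jog '[[[-0.006,0.004,0,0,0,0,255],[-0.012,0.008,0,0,0,0,255],[-0.019,0.008,0,0,0,0,255],[-0.026,0.008,0,0,0,0,255],[-0.033,0.008,0,0,0,0,255],[-0.041,0.008,0,0,0,0,255],[-0.049,0.008,0,0,0,0,255],[-0.057,0.008,0,0,0,0,255],[-0.065,0.008,0,0,0,0,255],[-0.073,0.008,0,0,0,0,255]]]' && python3 -m jog '[[[-0.007,0,0,0,0,0,255],[-0.014,0,0,0,0,0,255],[-0.021,0,0,0,0,0,255],[-0.028,0,0,0,0,0,255],[-0.03,0,0,0,0,0,255],[-0.03,0,0.02,0,0,0,255],[-0.03,0,0.05,0,0,0,255],[-0.03,0,0.09,0,0,0,255],[-0.03,-0.04,0.12,0,0,0,200],[-0.03,-0.08,0.12,0,0,0,100]]]'; python3 - <<'E'
from det import *
im=bot.camera("scene");cv2.imwrite("pics/scene5.png",im);cv2.imwrite("pics/side5.png",bot.camera("side"))
m=bot.camera_model("scene")
for c in blobs(im,"blue"): 
    x,y,w,h=cv2.boundingRect(c)
    if 230<x<420 and 120<y<240: print(cv2.approxPolyDP(cv2.convexHull(c),2.5,True)[:,0].tolist())
for c in blobs(im,"green",30): print("green",cv2.boundingRect(c))
a=im[110:260,220:460];b=cv2.imread("pics/side5.png")[120:330,230:460]
cv2.imwrite("pics/c5.png",np.hstack([cv2.resize(x,(400,400*x.shape[0]//x.shape[1]))[:250] if 0 else cv2.resize(x,(400,320)) for x in (a,b)]))
E
```

```text
clock: 5.73
eef_pos: [0.6189, 0.2478, 0.1135]
tool_rot: [0.707, 0.707, 0.003, 0.001]
ft_force: [0.5, -0.0, 1.8]
grip_width: -0.0001
clock: 6.57
eef_pos: [0.5904, 0.1746, 0.2354]
tool_rot: [0.705, 0.709, 0.005, 0.002]
ft_force: [0.8, -0.8, 0.4]
grip_width: 0.0232
[[379, 166], [404, 167], [406, 189], [402, 202], [377, 201]]
[[264, 155], [288, 158], [283, 192], [258, 188], [256, 174]]
green (262, 179, 16, 11)
```

View pics/c5.png

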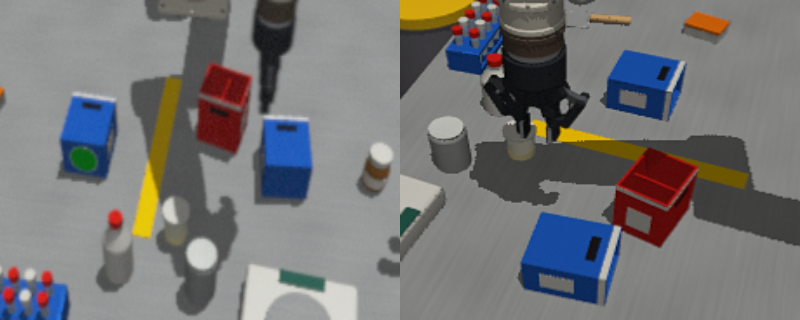

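Both crates lie on their sides. The stamp is on the −y crate, scene px (270,184), and the other crate at (390,184) is plain. I'll open the fingers along x and go to the −y side of the stamped crate for a two-point push.

```bash
python3 -m jog '[[[0,-0.04,0,0,0,0,0],[-0.02,-0.08,0,0,0,0,0],[-0.04,-0.12,0,0,0,0,0],[-0.06,-0.155,0,0,0,0,0],[-0.08,-0.19,0,0,0,0,0],[-0.086,-0.23,0,0,0,0,0],[-0.086,-0.27,0,0,0,0,0],[-0.086,-0.31,0,0,0,0,0],[-0.086,-0.35,0,0,0,0,0],[-0.086,-0.39,0,0,0,0,0]]]' && python3 -m jog '[[[0,-0.04,0,0,0,0,0],[0,-0.073,0,0,0,0,0],[0,-0.073,0,0,0,0,0],[0,-0.073,0,0,0,0,0]]]'; python3 - <<'E'
from det import *
o=bot.get_obs();print(o["eef_pos"],o["tool_rot"])
im=bot.camera("wrist");cv2.imwrite("pics/w6.png",im)
E
```

```text
clock: 7.5
eef_pos: [0.5014, -0.2197, 0.2291]
tool_rot: [0.707, 0.707, -0.0, -0.0]
ft_force: [1.5, 0.5, -0.3]
grip_width: 0.0851
clock: 7.83
eef_pos: [0.5013, -0.2926, 0.2283]
tool_rot: [0.708, 0.706, -0.0, -0.001]
ft_force: [-0.1, 0.5, -0.6]
grip_width: 0.0855
[ 0.50134004 -0.2926311   0.22825006] [ 7.08402783e-01  7.05807518e-01 -8.16307798e-05 -1.11263737e-03]
```

View pics/w6.png

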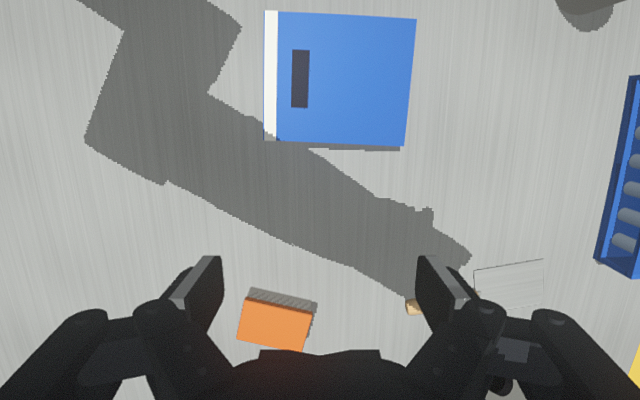

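Wrist view: the crate's top corners are at (264,10), (417,18), (404,146) and (263,139); the slide box is at (275,325) and the spatula around (410,305)–(545,260). I'll check clearances.

```bash
python3 - <<'E'
from h import *
m=bot.camera_model("wrist")
for p in [(264,10),(417,18),(404,146),(263,139)]: print(onz(m,*p,.084).round(3))
for p in [(300,300),(250,290)]: print("slide",onz(m,*p,.035).round(3))
for p in [(410,305),(475,268),(543,260),(545,303)]: print("spat",onz(m,*p,0).round(3))
E
```

```text
[ 0.46  -0.145  0.084]
[ 0.58  -0.151  0.084]
[ 0.575 -0.251  0.084]
[ 0.455 -0.246  0.084]
slide [ 0.48  -0.432  0.035]
slide [ 0.423 -0.419  0.035]
spat [ 0.619 -0.462  0.   ]
spat [ 0.697 -0.41   0.   ]
spat [ 0.784 -0.4    0.   ]
spat [ 0.8   -0.463  0.   ]
```

```bash
python3 -m jog '[[[0.016,0,-0.035,0,0,0,0],[0.016,0,-0.07,0,0,0,0],[0.016,0,-0.105,0,0,0,0],[0.016,0,-0.14,0,0,0,0],[0.016,0,-0.165,0,0,0,0],[0.016,0,-0.183,0,0,0,0],[0.016,0,-0.183,0,0,0,0],[0.016,0.006,-0.183,0,0,0,0],[0.016,0.012,-0.183,0,0,0,0],[0.016,0.018,-0.183,0,0,0,0]]]' && python3 -m jog '[[[0,0.005,0,0,0,0,0],[0,0.01,0,0,0,0,0],[0,0.016,0,0,0,0,0],[0,0.023,0,0,0,0,0],[0,0.031,0,0,0,0,0],[0,0.039,0,0,0,0,0],[0,0.047,0,0,0,0,0],[0,0.055,0,0,0,0,0],[0,0.063,0,0,0,0,0],[0,0.071,0,0,0,0,0]]]'; python3 - <<'E'
from h import *
im=bot.camera("wrist");cv2.imwrite("pics/w7.png",im)
E
```

```text
clock: 8.72
eef_pos: [0.5195, -0.2726, 0.0488]
tool_rot: [0.707, 0.707, 0.001, 0.002]
ft_force: [0.3, -0.6, 0.6]
grip_width: 0.0853
clock: 9.55
eef_pos: [0.5178, -0.2014, 0.0467]
tool_rot: [0.707, 0.707, -0.0, -0.0]
ft_force: [-0.4, -4.3, 2.7]
grip_width: 0.0854
```

View pics/w7.png

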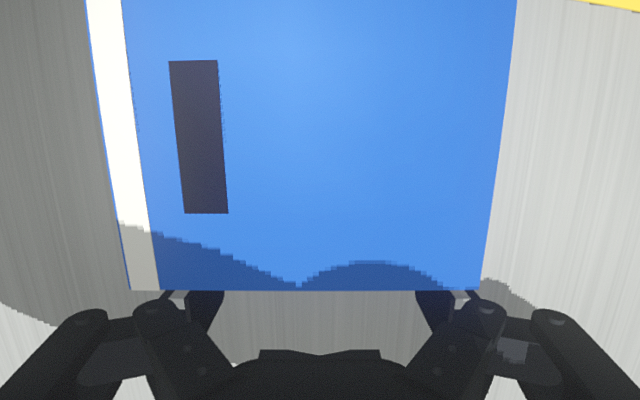

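Both fingers bear squarely on the crate's side, whose edge is at row 290. I'll continue most of the remaining 96 mm and then measure.

```bash
python3 -m jog '[[[0,0.008,0,0,0,0,0],[0,0.016,0,0,0,0,0],[0,0.024,0,0,0,0,0],[0,0.033,0,0,0,0,0],[0,0.042,0,0,0,0,0],[0,0.051,0,0,0,0,0],[0,0.06,0,0,0,0,0],[0,0.068,0,0,0,0,0],[0,0.074,0,0,0,0,0],[0,0.08,0,0,0,0,0]]]'; python3 - <<'E'
from det import *
m=bot.camera_model("wrist");print("face",onz(m,300,290,.084))
im=bot.camera("scene");cv2.imwrite("pics/scene8.png",im);m=bot.camera_model("scene")
for c in blobs(im,"green",30):
    M=cv2.moments(c);print("green",onz(m,M["m10"]/M["m00"],M["m01"]/M["m00"],.042))
E
```

```text
clock: 10.43
eef_pos: [0.5177, -0.1211, 0.0464]
tool_rot: [0.707, 0.707, -0.0, -0.0]
ft_force: [0.4, -2.1, -0.3]
grip_width: 0.085
face [ 0.51280619 -0.11159816  0.084     ]
green [ 0.57164146 -0.06063323  0.042     ]
```

Face and stamp agree: the middle is at y ≈ −0.061 and the line at −0.044. I'll push 16 mm more, back off and rise.

```bash
python3 -m jog '[[[0,0.005,0,0,0,0,0],[0,0.01,0,0,0,0,0],[0,0.014,0,0,0,0,0],[0,0.017,0,0,0,0,0],[0,0.017,0,0,0,0,0],[0,0.01,0,0,0,0,0],[0,-0.01,0,0,0,0,0],[0,-0.04,0,0,0,0,0],[0,-0.06,0,0,0,0,0],[0,-0.06,0.04,0,0,0,0]]]' && python3 -m jog '[[[0,-0.03,0.04,0,0,0,0],[0,-0.07,0.08,0,0,0,0],[0,-0.1,0.12,0,0,0,0],[0,-0.1,0.16,0,0,0,0],[0,-0.1,0.16,0,0,0,0],[0,-0.1,0.16,0,0,0,0]]]'; python3 - <<'E'
from det import *
im=bot.camera("scene");cv2.imwrite("pics/scene9.png",im);m=bot.camera_model("scene")
for c in blobs(im,"green",30):
    M=cv2.moments(c);print("green",onz(m,M["m10"]/M["m00"],M["m01"]/M["m00"],.042))
for c in blobs(im,"blue"):
    x,y,w,h=cv2.boundingRect(c)
    if 230<x<420 and 120<y<240: print([(q.tolist(),onz(m,*q,.084)[:2].round(3).tolist()) for q in cv2.approxPolyDP(cv2.convexHull(c),2.5,True)[:,0]])
old=cv2.imread("pics/scene0.png")
cv2.imwrite("pics/c9.png",np.hstack([cv2.resize(x[110:270,170:480],None,fx=1.29*2,fy=2.58) for x in (im,)]))
w=bot.camera_model("wrist");cv2.imwrite("pics/w9.png",bot.camera("wrist"))
E
```

```text
clock: 11.32
eef_pos: [0.5124, -0.1841, 0.0791]
tool_rot: [0.709, 0.706, -0.004, -0.007]
ft_force: [-0.7, 1.0, -1.1]
grip_width: 0.0852
clock: 11.82
eef_pos: [0.5203, -0.2862, 0.2538]
tool_rot: [0.708, 0.706, 0.002, 0.006]
ft_force: [0.6, -0.1, 0.9]
grip_width: 0.0853
green [ 0.57128076 -0.04288339  0.042     ]
[([379, 166], [0.473, 0.197]), ([404, 167], [0.467, 0.291]), ([406, 189], [0.577, 0.294]), ([402, 202], [0.639, 0.279]), ([377, 200], [0.641, 0.192])]
[([303, 158], [0.465, -0.092]), ([328, 161], [0.469, 0.004]), ([324, 195], [0.64, 0.007]), ([300, 193], [0.64, -0.077])]
```

View pics/c9.png

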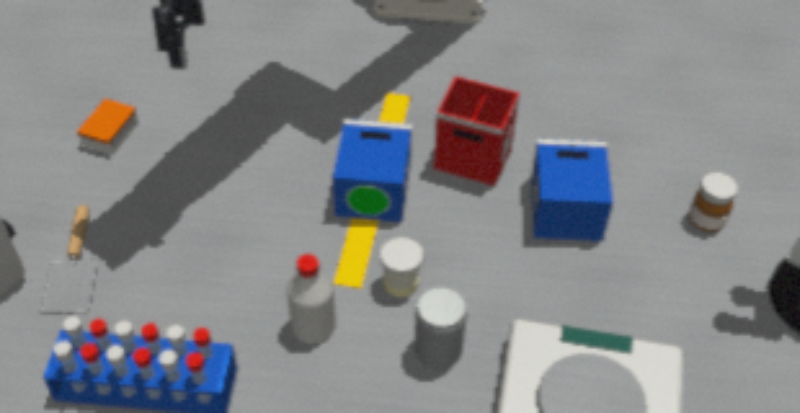

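The stamped crate (scene px 314,177) straddles the stripe, its middle at y ≈ −0.044 against −0.044 for the line. The plain crate lies where it fell, the bystanders look in place and the hand is clear.

```bash
python3 -c "
from workcell import bot
print(bot.job_done())"
```

```text
the job is handed in; nothing more can be done
None
```

I tipped both crates onto their sides towards the robot by pushing the far wall near the rim. The crate on the robot's right (−y) has the green stamp. I pushed it sideways with open fingers onto the yellow line, left the other crate where it fell, and handed the job in at about 12 s of robot time. No verdict is reported.

- **Stamped crate:** the last look put its middle at y ≈ −0.044 m, with the stripe's centre line also at y ≈ −0.044 m there. Stamp and crate edges agreed to a few mm, and x ≈ 0.515 m is well within the stripe's length.
- **Other crate:** it lies about 100 mm nearer the robot than it started, well inside the 180 mm limit.
- **Bystanders:** by eye in the last picture they and the red crate looked unmoved. I did not measure their positions again.
- **Forces:** wrist readings at the end of each move stayed below about 6 N. I did not log peaks within the moves.
- **Disagreement between views:** early on, one crate-rim corner measured from two views disagreed by about 20 mm because the pixels were badly matched. I did not use that point.

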